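Make up two carving-class kits

ROBOT

A 6-joint arm with a two-finger parallel gripper is mounted at the origin on the work surface. World frame = base frame: x ahead of the robot, y to its left, z up, the work surface at z = 0. Lengths are in mm, angles in rad, forces in N, time in s.
With the tool pointing down it reaches from about 350 to 925 mm from the base axis. Payload 6.4 kg.
Tool frame: the origin (TCP) lies midway between the tips of the shut fingers; the grasp point (between the pads) lies 19 mm behind it; z points along the fingers, y is the line along which they close (so a half turn about z gives the same grasp; the last joint's range is limited). The gripper opens to 85 mm and grips with 20 to 120 N. Pads are 22 mm wide; open, the fingers measure 114 mm over their backs; the gripper's body (76 mm by 85 mm) begins 54 mm behind the grasp point. The pads swing forward as they close: fully open they stand 13 mm farther back than shut.
Start: joints at [-1.498, 0.245, 1.558, -0, 1.339, -0.174], TCP at [158.801, -630.314, 231.29] pointing down, gripper open.
Joint ranges: [-3.13, 3.13], [-1.02, 2.26], [0.13, 2.54], [-0.95, 4.09], [0.21, 2.88], [-2.74, 2.74]. Speed limits (rad/s): [2.57, 2.57, 3.14, 3.14, 3.14, 3.14].

INTERFACE

Orientations are given as a unit quaternion [w, x, y, z].
In Python, from workcell import ctrl, camera, get_calibration gives the robot as it stands. Calls block until the motion is done:
- ctrl.reach(position, orientation): joint-space move of the TCP to a pose.
- ctrl.line_to(position, attitude=None, v=150, until_force=None): straight line of the TCP; attitude=None keeps the orientation; v is the mean speed in mm/s. With until_force (N) it stops when the force on the tool has changed by that much, and returns True; else False.
- ctrl.move_j(angles): joint-space move.
- ctrl.gripper_to(opening, strength=None): opening from 0.0 (shut) to 1.0 (fully open); strength is the grip in N (None keeps the last); returns when the fingers have stopped.
- ctrl.sleep(seconds).
- ctrl.ik(position, orientation): joint angles nearest the present ones, or None.
- camera(name): name is "scene" or "top" or "wrist"; returns the picture (480x640x3 uint8, red, green, blue); there is no depth.
- get_calibration(name): a dict with "mtx" (3x3 intrinsics, pixels), "eye" and "attitude" of the camera in the world. Camera axes: x right, y down, z forward; pixel columns grow to the right and rows downward; lengths in mm; the calibration is good to about 2 mm. A picture is of the moment at which its call begins: read the wrist's pose just before it. get_calibration takes no time and is no camera call; for the wrist camera it gives the pose at the moment of the call.
A pose or a line that the arm cannot do raises ctrl.Unreachable and nothing moves.
- ctrl.hand_in(): hands the job in; it is judged then, once.
Readings, each from a call of its own:
- ctrl.current_clock(): time.
- ctrl.current_q(): joint angles.
- ctrl.current_joint_velocities(): joint speeds.
- ctrl.current_effort(): joint torques, N m.
- ctrl.current_position(): TCP position.
- ctrl.current_ee_rot(): TCP orientation.
- ctrl.current_force(): force on the tool from outside, world axes, zero at the start.
- ctrl.current_wrist_torque(): the same for the moment, N m.
- ctrl.current_grip_width(): opening from 0.0 (shut) to 1.0 (fully open).
- ctrl.current_grip_force(): force on a finger pad.
Only numpy, scipy, OpenCV 4.12 (cv2) and the standard library are available. Lean on these libraries where they do the work, as an engineer would, in place of code of your own. Each camera call takes 0.05 s, during which the arm holds its last target. There are 200 camera calls.

TASK

Make up the two kits for the carving class. In the blue-lined tray lay the palm gouge in the long compartment and stand the yellow-lidded tin and the rosette block upright in the two square compartments, one in each; in the red-lined tray stand the green-lidded tin and the little carved owl, one in each compartment. Everything sits flat on the tray floor, and the black-lidded tin is not wanted: leave it where it stands.

Things in the scene. Friction and masses are not known exactly. Their poses are not given: they have to be found in the camera images.
- blue_tray: Dark wooden tray, blue floor, fixed to the bench, 145 (x) by 160 (y) by 15 mm high. Origin: centre of its underside, z up. Floor top at z = 5 mm; walls 5 mm thick, tops at z = 15 mm. Long compartment: 60 along tray x, 150 along tray y, centred at x = -37.5, y = 0 mm. Two square ones: 70 along x, 72.5 along y, centred at x = +32.5, y = +38.75 and -38.75 mm. Side, place and yaw vary.
- red_tray: Dark wooden tray, red floor, fixed to the bench, 80 (x) by 160 (y) by 15 mm high. Origin: centre of its underside, z up. Floor top at z = 5 mm; walls 5 mm thick, tops at z = 15 mm. Two square compartments (70 along x, 72.5 along y) centred at x = 0, y = +38.75 and -38.75 mm. On the other side of the stock from the blue tray.
- yellow_tin: round wax tin, 42 mm across and 42 mm high: bare metal body (41 mm across) to 27 mm, then a yellow lid (42 mm across). Stands upright on the bench. Origin: centre of its underside, z up; its yaw means nothing. Goes in the blue tray.
- green_tin: round wax tin, 42 mm across and 42 mm high: bare metal body (41 mm across) to 27 mm, then a green lid (42 mm across). Stands upright on the bench. Origin: centre of its underside, z up; its yaw means nothing. Goes in the red tray.
- black_tin: round wax tin, 42 mm across and 42 mm high: bare metal body (41 mm across) to 27 mm, then a black lid (42 mm across). Stands upright on the bench. Origin: centre of its underside, z up; its yaw means nothing. Stays on the bench where it is.
- rosette: Pale wooden rosette block, 46 by 46 mm square and 32 mm high, with a carved flower of small bumps on top rising 6 mm more. Origin: centre of its underside, z up, x and y square to its sides. Goes in the blue tray, flower up, either way round.
- gouge: Palm gouge lying flat, 112 mm long. Origin: under the middle of its length, at bench level; x along it to the cutting end, z up. Flat-sided brown wooden handle 62 long, 30 wide, 30 mm high, from x = -56 to +6 mm (middle at -25: grip here, across y), then a 16 mm thick brass collar and thin steel blade (12 wide, 5 thick, 15 mm up) to x = +56. Lies along the long compartment, either end first.
- owl: Little brown wooden owl standing upright, 60 mm high (ear tips 62.5), straight round body 40 mm across from z = 6 to 38 mm, narrower neck and head above, pale eyes towards +x. Origin: centre of its underside, z up. Goes in the red tray, facing any way.
There are look-alikes about, which are no part of the job. Leave any purple look-alike of the rosette alone. Of the things that look like the red_tray, take the one that is farthest to the robot's right at the start.

How it is judged (in metres and radians):
At the end, for the whole second after the job is handed in: Each thing alone in its compartment of its own tray, origin within 22 mm (tray x) and 23 mm (tray y) of the compartment centre (gouge: 19 and 26 mm), underside within 4 mm of the tray floor, tilted under 0.12 rad, slower than 20 mm/s (z of gouge in the frame of blue_tray between 0.001 and 0.009 m and angle between each of gouge, yellow_tin, rosette, green_tin, owl's own z axis and vertical below 0.12 rad and linear speed of each of gouge, yellow_tin, rosette, green_tin, owl below 0.02 m/s and x of gouge in the frame of blue_tray between -0.057 and -0.018 m and y of gouge in the frame of blue_tray between -0.026 and 0.026 m and z of yellow_tin in the frame of blue_tray between 0.001 and 0.009 m and x of yellow_tin in the frame of blue_tray between 0.0105 and 0.0545 m and (y of yellow_tin in the frame of blue_tray between -0.06175 and -0.01575 m or y of yellow_tin in the frame of blue_tray between 0.01575 and 0.06175 m) and z of rosette in the frame of blue_tray between 0.001 and 0.009 m and x of rosette in the frame of blue_tray between 0.0105 and 0.0545 m and (y of rosette in the frame of blue_tray between -0.06175 and -0.01575 m or y of rosette in the frame of blue_tray between 0.01575 and 0.06175 m) and z of green_tin in the frame of red_tray between 0.001 and 0.009 m and x of green_tin in the frame of red_tray between -0.022 and 0.022 m and (y of green_tin in the frame of red_tray between -0.06175 and -0.01575 m or y of green_tin in the frame of red_tray between 0.01575 and 0.06175 m) and z of owl in the frame of red_tray between 0.001 and 0.009 m and x of owl in the frame of red_tray between -0.022 and 0.022 m and (y of owl in the frame of red_tray between -0.06175 and -0.01575 m or y of owl in the frame of red_tray between 0.01575 and 0.06175 m)); the robot touches nothing.
It fails at once if the black-lidded tin is moved by more than 20 mm (distance of black_tin from where it was at the start of the episode above 0.02 m).
It also fails if it takes over 128 s, if anything falls off the work surface, if the arm or the gripper's body presses on something with over 40 N, if the wrist force passes 120 N, or if a joint passes its speed limit or range.

## Working session

There is one attempt and no reset: what is moved stays moved. The work goes in short steps, each a Python script; the robot and the scene stay as the last script left them, time stands still between calls to the robot, and variables do not carry over. Pictures are saved under pics/ and viewed, at most 14 in all, crops included, and the job is handed in when it is done.

```bash
ls; mkdir -p pics; python3 - <<'E'
from workcell import ctrl,camera,get_calibration
import cv2
for n in("scene","top"):
    cv2.imwrite(f"pics/{n}0.png",camera(n)[...,::-1]); print(n,get_calibration(n))
print(ctrl.current_clock(),ctrl.current_ee_rot())
E
```

```text
pics
scene {'mtx': array([[524.91751104,   0.        , 328.26724146],
       [  0.        , 524.91751104, 240.97323036],
       [  0.        ,   0.        ,   1.        ]]), 'eye': array([1244.29088018, -237.50857522,  759.33079986]), 'attitude': array([-0.32581451,  0.7384749 ,  0.53792183, -0.24318684])}
top {'mtx': array([[584.71650353,   0.        , 313.46380272],
       [  0.        , 584.71650353, 237.60651718],
       [  0.        ,   0.        ,   1.        ]]), 'eye': array([ 3.95656575e+02, -6.94353684e-01,  1.09123644e+03]), 'attitude': array([-0.04343233,  0.70929782, -0.70221048,  0.04371142])}
0.1 [-8.78912908e-04  9.92393758e-01  1.23100994e-01  4.88998070e-05]
```

View pics/top0.png

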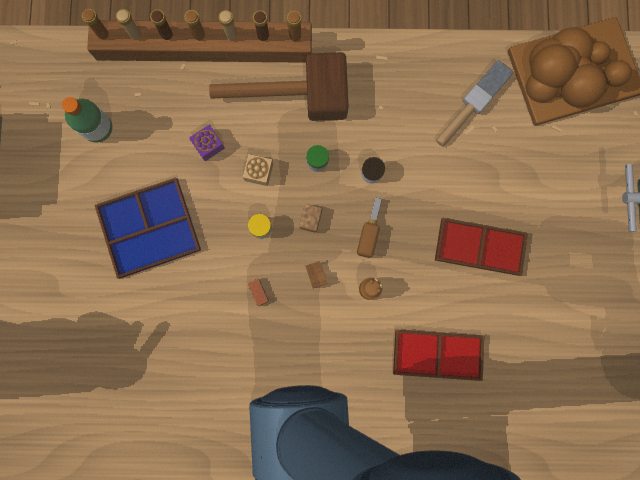

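View pics/scene0.png

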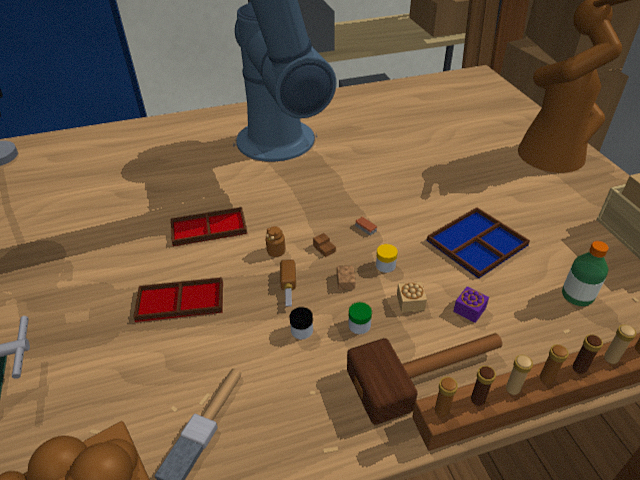

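```bash
cat > h.py <<'E'
from workcell import ctrl,camera,get_calibration
import cv2,numpy as np
from scipy.spatial.transform import Rotation as R
def ray(cal,uv,z):
    "pixels (N,2) -> world points on plane z"
    uv=np.atleast_2d(np.asarray(uv,float)); r=R.from_quat(cal["attitude"],scalar_first=True)
    d=r.apply(np.c_[uv,np.ones(len(uv))]@np.linalg.inv(cal["mtx"]).T)
    return cal["eye"]+d*((z-cal["eye"][2])/d[:,2])[:,None]
def big(m):
    c=max(cv2.findContours(m.astype(np.uint8),cv2.RETR_EXTERNAL,cv2.CHAIN_APPROX_NONE)[0],key=cv2.contourArea)
    return c
def rect(cal,c,z):
    p=ray(cal,c[:,0,:],z)[:,:2].astype(np.float32); return cv2.minAreaRect(p)
E
python3 - <<'E'
from h import *
im=cv2.imread("pics/top0.png"); cal=get_calibration("top"); hsv=cv2.cvtColor(im,cv2.COLOR_BGR2HSV); H,S,V=cv2.split(hsv)
over=im.copy()
def roi(u0,v0,u1,v1):
    m=np.zeros(H.shape,bool); m[v0:v1,u0:u1]=1; return m
def gc(u0,v0,u1,v1):
    s=im[v0-14:v1+14,u0-14:u1+14]; m=np.zeros(s.shape[:2],np.uint8)
    cv2.grabCut(s,m,(14,14,u1-u0,v1-v0),np.zeros((1,65)),np.zeros((1,65)),6,cv2.GC_INIT_WITH_RECT)
    o=np.zeros(H.shape,bool); o[v0-14:v1+14,u0-14:u1+14]=(m&1)==1; return o
ms={"yellow":((H>22)&(H<35)&(S>180)&roi(240,205,280,245),42),
"green":((H>50)&(H<75)&(S>120)&roi(295,140,340,180),42),
"black":((V<60)&roi(350,145,400,190),42),
"red1":(((H<6)|(H>174))&(S>180)&roi(425,210,540,285),5),
"red2":(((H<6)|(H>174))&(S>180)&roi(385,320,500,390),5),
"blue":((H>105)&(H<130)&(S>120)&roi(85,170,210,285),5),
"rosette":(gc(238,148,278,190),32),"gouge":(gc(352,192,388,262),25),"owl":(gc(356,273,386,303),30)}
for k,(m,z) in ms.items():
    if k in("red1","red2","blue"): m=cv2.morphologyEx(m.astype(np.uint8),cv2.MORPH_CLOSE,np.ones((11,11)))
    c=big(m); cv2.drawContours(over,[c],-1,(255,255,0) ,1)
    (x,y),wh,a=rect(cal,c,z); print(k,np.round([x,y,*wh,a],1))
cv2.imwrite("pics/crop1.png",cv2.resize(over[130:330,180:446],None,fx=3,fy=3,interpolation=cv2.INTER_CUBIC))
cv2.imwrite("pics/crop2.png",cv2.resize(over[200:390,380:540],None,fx=3,fy=3,interpolation=cv2.INTER_CUBIC))
E
```

```text
yellow [548.2  98.7  40.2  38.8  27.5]
green [ 6.771e+02 -6.400e+00  3.770e+01  3.870e+01  6.000e-01]
black [ 654.7 -108.4   38.7   41.    76. ]
red1 [ 517.2 -313.7  147.4   68.4   80.1]
red2 [ 317.1 -230.4  148.3   70.    86.5]
blue [546.7 311.4 132.6 147.5  19.8]
rosette [656.2 105.5  44.7  44.8  77.6]
gouge [ 548.3 -106.6   31.1  111.3   76.1]
owl [ 436.4 -103.7   39.8   39.8    0. ]
```

View pics/crop1.png

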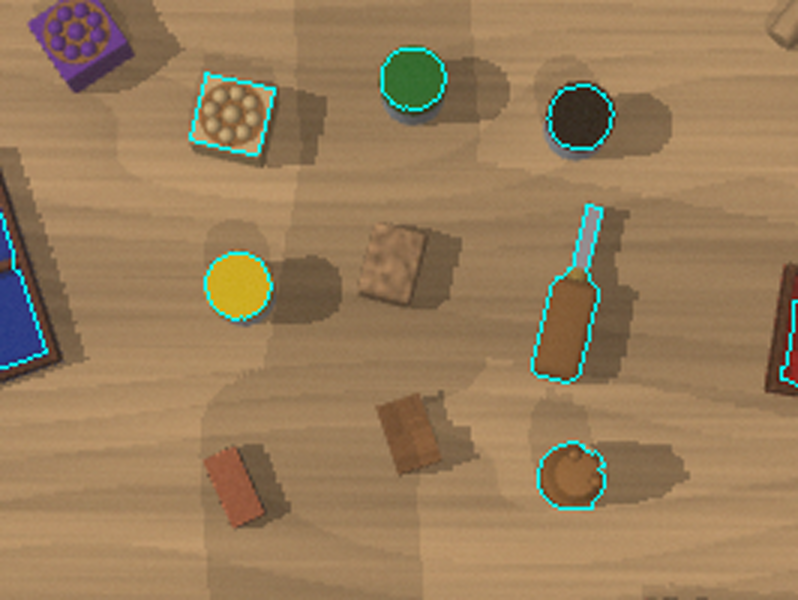

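View pics/crop2.png

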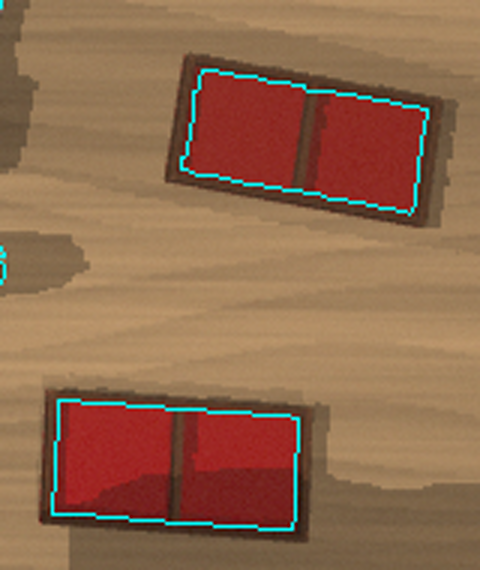

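Candidate red trays: (482,247), y≈-314, and (438,355), y≈-230. I take the first, which is farther to the right. The crop confirms it has two compartments. The rosette is the pale flowered block at (257,168); the purple one at (207,142), the plain blocks and the black tin at (373,169) stay. The outlines fit well, so I start with the gouge.

```bash
cat >> h.py <<'E'
BLUE=(546.7,310,np.radians(19.8)); RED=(517.2,-312.5,np.radians(-9.9))
def intray(t,x,y):
    c,s=np.cos(t[2]),np.sin(t[2]); return np.array([t[0]+c*x-s*y,t[1]+s*x+c*y])
def quat(th,p):
    "tool down, closing line at angle th; of the two half turns the one with the smaller joint 6"
    best=None
    for a in(th,th+np.pi):
        q=R.from_matrix(np.c_[[-np.sin(a),np.cos(a),0],[np.cos(a),np.sin(a),0],[0,0,-1]]).as_quat(scalar_first=True)
        j=ctrl.ik(p,q)
        if j is not None and(best is None or abs(j[5])<best[0]): best=(abs(j[5]),q)
    return best[1]
def pick(xy,th,z,op=.75,grip=50):
    p=[*xy,130]; ctrl.gripper_to(op); ctrl.reach(p,quat(th,p))
    hit=ctrl.line_to([*xy,z],v=150,until_force=20)
    ctrl.gripper_to(0,grip); w=ctrl.current_grip_width()
    ctrl.line_to([*xy,130],v=150); print("pick hit",hit,"w",w,ctrl.current_grip_width(),"t",ctrl.current_clock())
def place(xy,th,z,op=.7):
    p=[*xy,130]; ctrl.reach(p,quat(th,p))
    hit=ctrl.line_to([*xy,z+6],v=120,until_force=15); zz=ctrl.current_position()[2]
    ctrl.gripper_to(op); ctrl.line_to([*xy,130],v=200); print("place hit",hit,zz-z,"t",ctrl.current_clock())
def shot(name,n="wrist"):
    c=get_calibration(n); im=camera(n)[...,::-1].copy(); cv2.imwrite(f"pics/{name}.png",im); return im,c
E
python3 - <<'E'
from h import *
a=np.radians(-13.9); g=np.array([548.3,-106.6])-25*np.array([np.cos(a),np.sin(a)])
pick(g,a+np.pi/2,8); shot("g1","scene")
place(intray(BLUE,-37.5,25),BLUE[2],8,.55); shot("g2")
E
```

```text
pick hit False w 0.3401611961232809 0.3357376187210093 t 5.1167
place hit True 6.14311785194046 t 8.7
```

View pics/g2.png

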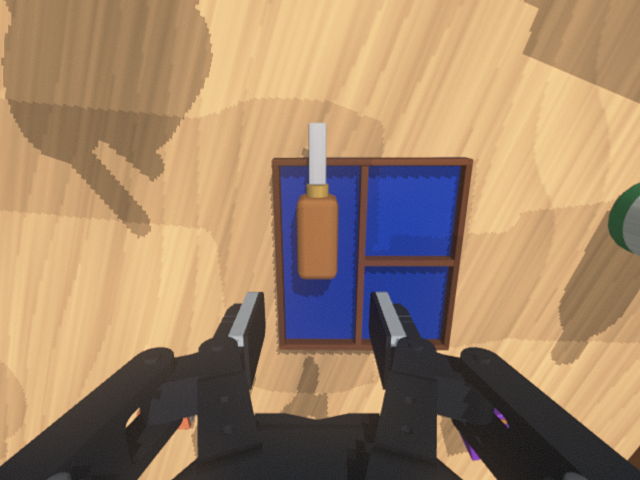

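The gouge lies in the long compartment but the wrist took the other half turn. Its blade tip at (317,125) is beyond the far wall (row 160), so the handle has to slide 50 mm along the tray.

```bash
python3 - <<'E'
from h import *
s=intray(BLUE,-37.5,25); d=intray(BLUE,-37.5,-25)
ctrl.line_to([*s,14.5],v=150,until_force=20); ctrl.gripper_to(0,50)
ctrl.line_to([*s,60]); ctrl.line_to([*d,60]); print(ctrl.line_to([*d,14],v=120,until_force=15),ctrl.current_position()[2])
ctrl.gripper_to(.55); ctrl.line_to([*d,130],v=200)
print(ctrl.current_clock())
pick((548.2,98.7),BLUE[2],12); place(intray(BLUE,32.5,-38.75),BLUE[2],12)
pick((656.2,105.5),np.radians(-12.4),8,.85); place(intray(BLUE,32.5,38.75),BLUE[2],8)
p=[*intray(BLUE,-60,0),250]; ctrl.reach(p,quat(BLUE[2],p)); shot("b1"); shot("b2","scene")
E
```

```text
True 13.964936089103416
12.3583
pick hit False w 0.4733262918827257 0.47343269410082517 t 15.6083
place hit True 6.624288518789648 t 18.325
pick hit False w 0.5270687091840521 0.5289927105319489 t 21.6833
place hit True 6.365369680497082 t 24.6667
```

View pics/b1.png

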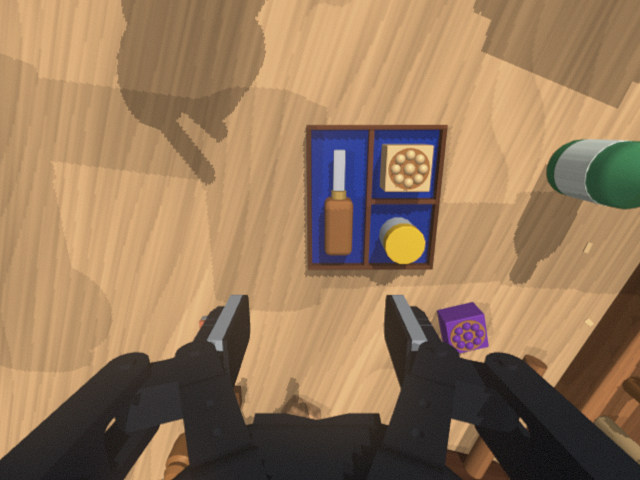

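View pics/b2.png

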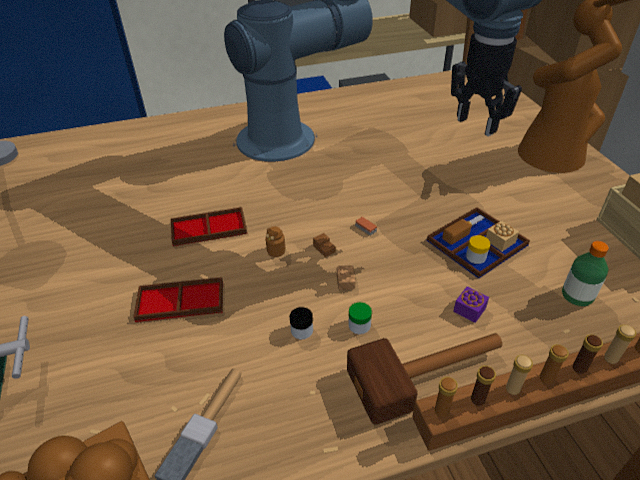

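Wrist view: gouge (339,205), rosette (407,168) and tin (404,244) are each in their compartments. The tin's visible flank could mean a lean, so I enlarge the scene view and check numerically.

```bash
python3 - <<'E'
from h import *
im=cv2.imread("pics/b2.png"); cv2.imwrite("pics/b3.png",cv2.resize(im[200:280,420:535],None,fx=6,fy=6,interpolation=cv2.INTER_CUBIC))
def proj(cal,P):
    r=R.from_quat(cal["attitude"],scalar_first=True); c=r.inv().apply(np.atleast_2d(P)-cal["eye"])@cal["mtx"].T; return c[:,:2]/c[:,2:]
cal=get_calibration("wrist"); t=intray(BLUE,32.5,-38.75)
print(proj(cal,[[*t,47],[*t,32],[*t,5],[*intray(BLUE,32.5,38.75),37],[*intray(BLUE,-37.5,0),25],[*intray(BLUE,72.5,80),15],[*intray(BLUE,72.5,-80),15],[*intray(BLUE,-72.5,-80),15]]).round())
print(proj(get_calibration("scene"),[[*t,47],[*t,5]]).round(), ctrl.current_position().round() if hasattr(ctrl.current_position(),'round') else ctrl.current_position())
w=cv2.cvtColor(cv2.imread("pics/b1.png"),cv2.COLOR_BGR2HSV); m=(w[...,0]>20)&(w[...,0]<35)&(w[...,1]>180); m[:200]=0;m[280:]=0;m[:,:370]=0;m[:,440:]=0
print(rect(cal,big(m),47),t)
E
```

```text
[[407. 247.]
 [403. 243.]
 [398. 236.]
 [410. 171.]
 [339. 206.]
 [447. 127.]
 [432. 272.]
 [307. 272.]]
[[480. 243.]
 [476. 258.]] [490. 290. 247.]
((585.5534057617188, 286.8565673828125), (39.17380905151367, 42.420005798339844), 66.14995574951172) [590.4047194  284.54985261]
```

View pics/b3.png

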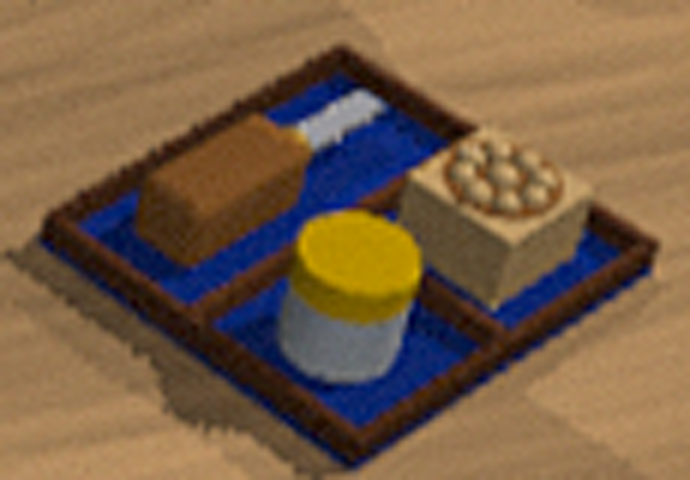

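The tin's lid and base match the upright projection (480,243 / 476,258), and the gouge and rosette lie flat. Next is the red tray.

```bash
python3 - <<'E'
from h import *
pick((677.1,-6.4),np.radians(80),12); place(intray(RED,0,38.75),RED[2],12)
pick((436.4,-103.7),np.radians(80),12); place(intray(RED,0,-38.75),RED[2],12)
ctrl.reach([400,150,300],quat(0,[400,150,300]))
im,_=shot("r1","scene"); t,_=shot("r2","top")
a=cv2.resize(im[190:350,120:360],(798,532),interpolation=cv2.INTER_CUBIC); cv2.imwrite("pics/r3.png",a)
cv2.imwrite("pics/r4.png",cv2.resize(t[130:330,345:545],(600,600),interpolation=cv2.INTER_CUBIC))
E
```

```text
pick hit False w 0.47481648285571976 0.47679371593523884 t 29.275
place hit True 6.550014669739191 t 33.0083
pick hit False w 0.45014785867239976 0.44994577688856235 t 37.0
place hit True 6.376460888146713 t 40.5917
```

View pics/r3.png

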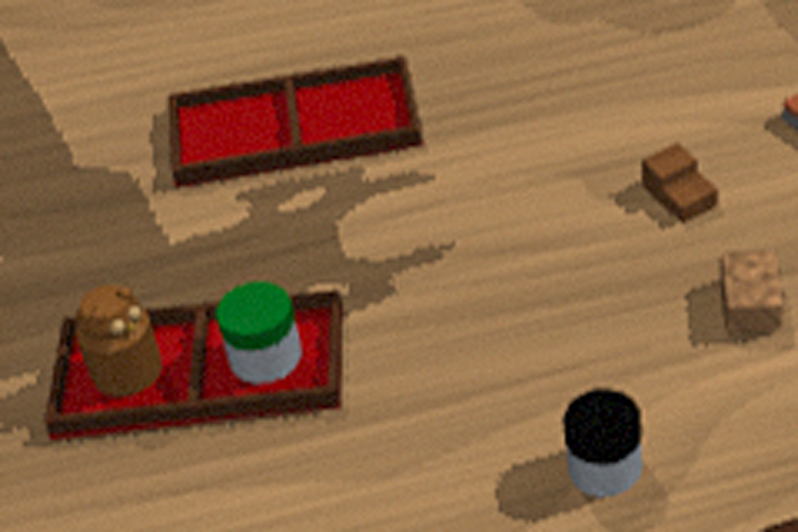

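View pics/r4.png

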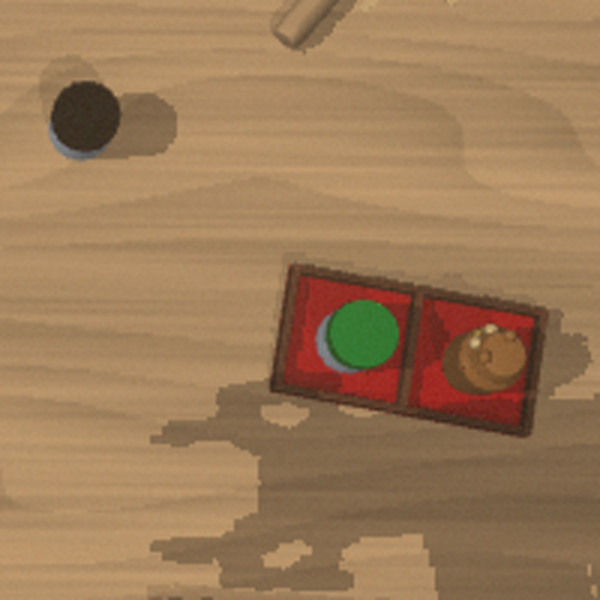

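The green tin and the owl stand centred and upright in the right-hand red tray, and the black tin at (373,169) is where it was. I'm handing in.

```bash
python3 -c "
from workcell import ctrl
print(ctrl.current_clock(),ctrl.hand_in())"
```

```text
the job is handed in; nothing more can be done
42.6417 None
```

I handed in both kits at 42.6 s; the last pictures showed all five items upright or flat in their compartments and the black tin still in place, though `hand_in` returned no verdict.

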